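# Lids back on the bakery canisters

## Robot

A 6-joint arm with a two-finger parallel gripper is mounted at the origin on the work surface. World frame = base frame: x ahead of the robot, y to its left, z up, the work surface at z = 0. Lengths are in m, angles in degrees, forces in N, time in s.
With the tool pointing down it reaches from about 0.3 to 0.75 m from the base axis. Payload 8.5 kg.
Tool frame: the origin (TCP) lies midway between the tips of the shut fingers; the grasp point (between the pads) lies 19 mm behind it; z points along the fingers, y is the line along which they close (so a half turn about z gives the same grasp; the last joint's range is limited). The gripper opens to 85 mm and grips with 20 to 120 N. Pads are 22 mm wide; open, the fingers measure 114 mm over their backs; the gripper's body (76 mm by 85 mm) begins 54 mm behind the grasp point. The pads swing forward as they close: fully open they stand 13 mm farther back than shut.
Start: joints at [-79.486, 21.807, 74.336, -0, 83.858, -12.336], TCP at [0.214, -0.507, 0.231] pointing down, gripper open.
Joint ranges: [-178.18, 178.18], [-50.72, 133.34], [12.68, 142.11], [-81.47, 261.47], [9.98, 163.14], [-165.26, 165.26]. Speed limits (degrees/s): [136.94, 136.94, 180, 180, 180, 180].

## Interface

Orientations are given as a 3x3 rotation matrix whose columns are the frame's x, y, z axes.
In Python, from rig import env, viewer, recognise, pinpoint gives the robot as it stands.
- The arm moves only by the tool move_arm, never from a script. Its argument "plan" is text: rows parted by semicolons, each of 7 numbers parted by spaces: the shift along the tool's x, y, z in m, then the turn, a rotation vector about the tool's x, y, z in rad, then the finger opening in m, from 0 to 0.0854. A call has 1 to 12 rows; each row shifts and turns the commanded pose from where the row before left it, along the tool's axes as they then stand; what a row does not reach is not made up. A row lasts 1/8 s, in which the tool goes at most 62.5 mm and 10.7 degrees, less where a joint would pass 70% of its speed; a pose out of reach is approached as far as the arm can. A call is refused whole if a number of a shift passes 0.0625 or a number of a turn 0.188, either way. A call with a gripper value outside its range is refused whole. The fingers move at their own pace and stop on an object; "grip_force" is the grip in N (left out, the last holds). Time passes only in rows, so rows that do not move let the fingers close. It gives the time, the measured TCP pose, the force, the opening and the grip force at its end, in the units of the state.
- env.observe(): the state, without advancing time (a new reading comes with each control period).
- viewer.get_image(name): name is "side" or "top" or "wrist"; returns (picture, depth): 420x560x3 uint8, red, green, blue; 420x560 float32, m along the optical axis (not along the pixel's ray), 0 where there is no reading.
- viewer.calibration(name): a dict with "fx", "fy", "cx", "cy" (pixels), "k1" (the pictures are not rectified: a ray, as slopes to the right and down, at radius r is drawn at 1 + k1 r^2 times it, then the intrinsics apply), "R" (3x3) and "t" (3): a world point X has camera coordinates R X + t. Camera axes: x right, y down, z forward; pixel columns grow to the right and rows downward; lengths in m; the calibration is good to about 2 mm. A picture is of the moment at which its call begins: read the wrist's pose just before it. calibration takes no time and is no camera call; for the wrist camera it gives the pose at the moment of the call.
- env.close_job(): hands the job in; it is judged then, once.
Trained networks look in the newest picture that a camera, given by its name, has taken for a name from the list of things; names that differ only in an ending like _2 or _b are one class to them, and where a whole thing is asked for, a point or a joint stands for the part that bears it (a point fixed in the world has none). Each returns a list of dicts, best first, with "conf" (0 to 1); they miss things now and then, are a little off and sometimes report something else, mostly with a low value. They report only what shows in the picture. A call takes as long as a camera call. They do not tell look-alikes from the thing itself.
- recognise(camera, name): "extent" ([centre column, centre row, width, height] in pixels, round what is visible of it).
- pinpoint(camera, name): "pixel" ([column, row] in pixels: a listed point, or the origin of a listed thing).
The state is a dict: "time_s": time; "q": joint angles; "qvel": joint speeds; "joint_efforts": joint torques, N m; "position": TCP position; "tool_rot": TCP orientation; "ft_force": force on the tool from outside, world axes, zero at the start; "wrist_torque": the same for the moment, N m; "grip_width": finger opening in m; "gripper_force": force on a finger pad.
Only numpy, scipy, OpenCV 4.12 (cv2) and the standard library are available. Lean on these libraries where they do the work, as an engineer would, in place of code of your own. Each camera call takes 0.05 s, during which the arm holds its last target. There are 200 camera calls.

## Task

The four wooden lids of the washed ingredient canisters have been left in one stack on the bench. Take the stack apart and lay each lid flat on the canister of its own shape and size, centred so that it covers the mouth, the square and oblong lids turned to line up with their canisters. Leave the canisters, the pastry cutter and the piping nozzle where they stand.

Things in the scene. Friction and masses are not known exactly. Their poses are not given: they have to be found in the camera images.
- square_lid: Plain beech lid, pale top with a 3 mm darker edge, flat underside and top, no knob, 18 mm thick; square, 68 x 68 mm, 58 g; bottom of the stack of four lids, lying on the bench. x and y run along its sides. Origin: centre of its underside; z up.
- round_lid: Plain beech lid, pale top with a 3 mm darker edge, flat underside and top, no knob, 18 mm thick; large round, 60 mm diameter, 36 g; second of the stack, lying on the square lid. Origin: centre of its underside; z up.
- oblong_lid: Plain beech lid, pale top with a 3 mm darker edge, flat underside and top, no knob, 18 mm thick; oblong, 60 mm (along its x) by 40 mm (along its y), 30 g; third of the stack, lying on the large round lid. Origin: centre of its underside; z up.
- small_lid: Plain beech lid, pale top with a 3 mm darker edge, flat underside and top, no knob, 18 mm thick; small round, 36 mm diameter, 14 g; top of the stack, lying on the oblong lid. Origin: centre of its underside; z up.
- square_canister: Open, empty white stoneware canister standing on the bench, 10 mm walls, square, 68 x 68 mm outside, 60 mm high, with a 48 x 48 mm mouth, 0.6 kg; loose. x and y run along its sides. Origin: centre of its underside; z up.
- round_canister: Open, empty white stoneware canister standing on the bench, 10 mm walls, large round, 60 mm outside diameter, 65 mm high, mouth 40 mm across, 0.6 kg; loose. Origin: centre of its underside; z up.
- oblong_canister: Open, empty white stoneware canister standing on the bench, 10 mm walls, oblong, 60 mm (along its x) by 40 mm (along its y) outside, 55 mm high, mouth 40 x 20 mm, 0.5 kg; loose. Origin: centre of its underside; z up.
- small_canister: Open, empty white stoneware canister standing on the bench, 10 mm walls, small round, 36 mm outside diameter, 50 mm high, mouth 16 mm across, 0.3 kg; loose. Origin: centre of its underside; z up.
- cutter: Bystander: a thin steel ring-shaped pastry cutter, 40 mm diameter, 30 mm high, standing open among the canisters; not to be moved. Origin: centre of its underside; z up.
- nozzle: Bystander: a small aluminium piping nozzle, a cone 29 mm across its foot and 42 mm high, standing among the canisters; not to be moved. Origin: centre of its underside; z up.
There are look-alikes about, which are no part of the job. What is shaped like the square_lid but pink is not meant.

How it is judged:
By the outcome, as a careful person would: the job done as asked, in the order asked, and still so for the second after the job is handed in, with the robot touching nothing.
It also fails if it takes over 112 s, if anything falls off the work surface, if the arm or the gripper's body presses on something with over 40 N, if the wrist force passes 120 N, or if a joint passes its speed limit or range.

## Working session

There is one attempt and no reset: what is moved stays moved. The work goes in short steps, Python scripts to look and compute and a tool call to move; the robot and the scene stay as the last step left them, time stands still between calls to the robot, and variables do not carry over. Pictures are saved under pics/ and viewed, at most 14 in all, crops included, and the job is handed in when it is done.

Besides the shell and the picture viewer there is one more tool, called after "Emit:" as a command line: name --argument value ..., lists and objects as JSON in quotes. move_arm: Moves the arm, as the interface text tells. Its arguments: {"type":"object","properties":{"plan":{"type":"string"},"grip_force":{"type":"number"}},"required":["plan"]}

```bash
ls; mkdir -p pics; python3 - <<'E'
from rig import env, viewer
import cv2,numpy as np
s=env.observe();print(s['time_s'],s['position'],s['tool_rot'])
for n in['side','top','wrist']:
    p,d=viewer.get_image(n);cv2.imwrite(f'pics/{n}0.png',p[:,:,::-1]);np.savez(f'/tmp/{n}0.npz',p=p,d=d)
    c=viewer.calibration(n);print(n,{k:np.round(v,4).tolist() for k,v in c.items()})
E
```

```text
pics
0.0 [ 0.21349261 -0.50654907  0.23070821] [[ 9.21542562e-01  3.88277262e-01 -2.72307280e-04]
 [ 3.88277229e-01 -9.21541460e-01  1.45963428e-03]
 [ 3.15800353e-04 -1.45084583e-03 -9.99998898e-01]]
side {'fx': 436.9592, 'fy': 436.9592, 'cx': 284.5015, 'cy': 206.1014, 'k1': 0.0156, 'R': [[-0.9096, -0.4155, -0.0015], [-0.2612, 0.5745, -0.7757], [0.3232, -0.7052, -0.6311]], 't': [0.4579, 0.2143, 0.6766]}
top {'fx': 384.1284, 'fy': 384.1284, 'cx': 283.2175, 'cy': 209.711, 'k1': -0.0122, 'R': [[0.1707, -0.9853, 0.0035], [-0.9641, -0.1677, -0.206], [0.2035, 0.0318, -0.9785]], 't': [-0.1177, 0.5464, 0.8402]}
wrist {'fx': 369.7794, 'fy': 369.7794, 'cx': 276.5086, 'cy': 202.9289, 'k1': -0.0427, 'R': [[0.3897, -0.9209, -0.0031], [-0.8854, -0.3756, 0.2738], [-0.2533, -0.104, -0.9618]], 't': [-0.5502, -0.0354, 0.3799]}
```

View pics/top0.png

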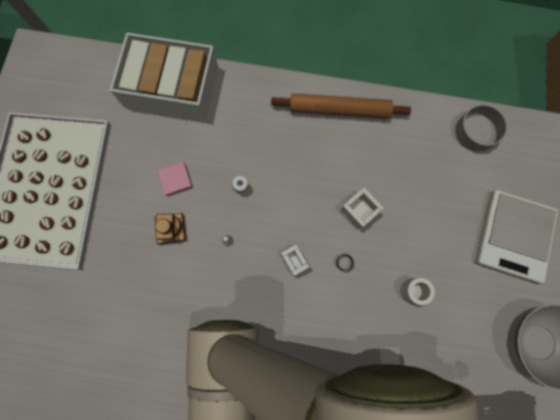

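View pics/side0.png

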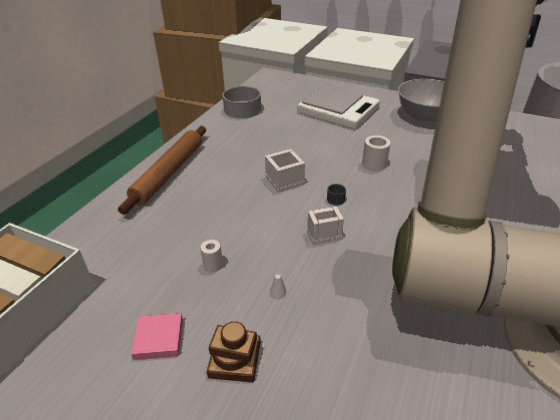

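The top view shows the stack at (170,228), the pink look-alike at (174,179), and the canisters: small (240,184), square (362,209), oblong (295,261), round (421,292). The cutter is at (345,262) and the nozzle at (227,239). The side view agrees.

```bash
cat > h.py <<'E'
import numpy as np, cv2
def cloud(c,d):
    "world point of every pixel (H,W,3)"
    h,w=d.shape; uv=np.stack(np.meshgrid(np.arange(w),np.arange(h)),-1).reshape(-1,1,2).astype(float)
    K=np.array([[c['fx'],0,c['cx']],[0,c['fy'],c['cy']],[0,0,1]])
    n=cv2.undistortPoints(uv,K,np.array([c['k1'],0,0,0.]))[:,0]
    z=d.reshape(-1,1); X=np.hstack([n*z,z])
    P=(X-np.array(c['t']))@np.array(c['R']); P[z[:,0]==0]=np.nan
    return P.reshape(h,w,3)
def fit(P,ctr,r,zlo,zhi):
    "points within r of ctr, heights zlo..zhi: min rect, circle, mean z"
    m=(np.hypot(P[...,0]-ctr[0],P[...,1]-ctr[1])<r)&(P[...,2]>zlo)&(P[...,2]<zhi)
    Q=P[m]
    if len(Q)<5: return len(Q)
    (cx,cy),(w,h),a=cv2.minAreaRect((Q[:,:2]*1000).astype(np.float32))
    (ex,ey),R=cv2.minEnclosingCircle((Q[:,:2]*1000).astype(np.float32))
    return len(Q),np.round([cx,cy,w,h,a],1).tolist(),'circ',np.round([ex,ey,R],1).tolist(),'z',np.round(np.median(Q[:,2])*1000,1)
E
python3 - <<'E'
from rig import viewer
from h import *
D=np.load('/tmp/top0.npz');P=cloud(viewer.calibration('top'),D['d'])
px=dict(stack=(170,228,.0,.09),pink=(174,179,.0,.03),small=(240,184,.05,.06),square=(362,209,.06,.07),oblong=(295,261,.055,.065),round=(421,292,.065,.075),cutter=(345,262,.03,.04),nozzle=(227,239,.04,.05))
for k,(u,v,_,z) in px.items():
    W=P[v-12:v+13,u-12:u+13].reshape(-1,3); W=W[W[:,2]>.012]
    if not len(W): print(k,'none',P[v,u]);continue
    c=np.median(W[:,:2],0); zt=np.percentile(W[:,2],90)
    print(k,c.round(3),zt.round(3),fit(P,c,.055,zt-.006,zt+.008))
g=P[300:310,100:150].reshape(-1,3);print('table',np.nanmedian(g[:,2]))
c=[np.nanmedian(P[228-5:234,165:176,i]) for i in (0,1)]
for lo,hi in((.008,.024),(.026,.042),(.044,.06),(.062,.08)):print(lo,fit(P,c,.06,lo,hi))
E
```

```text
stack [0.471 0.229] 0.072 (199, [472.5, 242.2, 34.8, 34.1, 14.1], 'circ', [472.4, 242.5, 18.3], 'z', np.float64(71.6))
pink [0.598 0.261] 0.02 (721, [601.2, 260.9, 69.0, 68.7, 30.0], 'circ', [601.7, 260.6, 47.3], 'z', np.float64(18.0))
small [0.606 0.091] 0.051 (138, [607.3, 91.0, 34.1, 33.9, 10.7], 'circ', [608.0, 91.2, 17.9], 'z', np.float64(49.4))
square [ 0.601 -0.209] 0.06 (431, [599.1, -206.0, 68.0, 69.0, 51.2], 'circ', [598.7, -206.4, 46.8], 'z', np.float64(59.1))
oblong [ 0.448 -0.069] 0.056 (306, [450.0, -68.6, 60.0, 40.2, 39.2], 'circ', [449.4, -68.6, 34.1], 'z', np.float64(54.0))
round [ 0.426 -0.367] 0.066 (335, [427.5, -355.5, 56.9, 59.2, 9.9], 'circ', [427.9, -355.9, 30.2], 'z', np.float64(64.0))
cutter [ 0.467 -0.188] 0.031 (63, [467.2, -186.9, 38.0, 38.9, 27.9], 'circ', [467.1, -186.9, 20.2], 'z', np.float64(28.1))
nozzle [0.47  0.097] 0.041 (23, [471.6, 99.6, 9.9, 12.2, 46.4], 'circ', [471.8, 100.1, 6.4], 'z', np.float64(40.3))
table -0.0006059071510238389
0.008 (241, [476.0, 242.6, 69.2, 68.6, 18.6], 'circ', [474.8, 241.6, 46.7], 'z', np.float64(17.4))
0.026 (111, [470.3, 232.9, 47.0, 56.8, 48.0], 'circ', [475.6, 238.8, 32.4], 'z', np.float64(35.5))
0.044 (258, [474.7, 243.7, 59.9, 40.7, 13.5], 'circ', [474.1, 243.8, 34.6], 'z', np.float64(53.4))
0.062 (206, [472.5, 241.7, 34.5, 35.1, 39.9], 'circ', [472.4, 242.5, 18.3], 'z', np.float64(71.6))
```

Emit:
move_arm --plan "0.033 -0.037 0 0 0 0 0.0854;0.033 -0.037 0 0 0 0 0.0854;0.033 -0.037 0 0 0 0 0.0854;0.033 -0.037 0 0 0 0 0.0854;0.033 -0.037 0 0 0 0 0.0854;0.033 -0.037 0 0 0 0 0.0854;0.033 -0.037 0 0 0 0 0.0854;0.033 -0.037 0 0 0 0 0.0854;0.033 -0.037 0 0 0 0 0.0854;0.033 -0.037 0 0 0 0 0.0854;0.033 -0.037 0 0 0 0 0.0854;0.033 -0.037 0 0 0 0 0.0854" --grip_force 20

```text
time_s: 1.65
position: [0.4063, 0.0578, 0.2313]
tool_rot: [[0.921, 0.388, 0.0], [0.388, -0.921, -0.0], [0.0, 0.0, -1.0]]
ft_force: [0.1, -1.2, -0.1]
grip_width: 0.0854
gripper_force: 0.0
```

```bash
cat >> h.py <<'E'
def togo(s,x,y,z,yaw=None):
    "shift in present tool axes (mm) and turn about tool z (rad), to world x,y,z (mm) with closing axis at yaw deg"
    R=np.array(s['tool_rot']); d=R.T@(np.array([x,y,z])-1000*np.array(s['position']))
    y0=np.degrees(np.arctan2(R[1,1],R[0,1])); t=0 if yaw is None else -np.radians((yaw-y0+90)%180-90)
    print('t',s['time_s'],'pos',np.round(1000*np.array(s['position']),1),'yaw',y0.round(1),'F',np.round(s['ft_force'],1),'w',round(s['grip_width'],4),'gf',s['gripper_force'])
    print('togo mm',d.round(1),'turn',round(t,4),'tilt z',R[:,2].round(4))
E
python3 - <<'E'
from rig import env
from h import *
togo(env.observe(),472.5,242.2,150,-71.4)
E
```

```text
t 1.65 pos [406.3  57.8 231.3] yaw -67.1 F [ 0.1 -1.2 -0.1] w 0.0854 gf 0.0
togo mm [ 132.6 -144.2   81.3] turn 0.0743 tilt z [ 1.e-04 -1.e-04 -1.e+00]
```

Emit:
move_arm --plan "0.033 -0.036 0 0 0 0 0.065;0.033 -0.036 0 0 0 0 0.065;0.033 -0.036 0 0 0 0 0.065;0.0336 -0.0362 0 0 0 0 0.065;0 0 0.04 0 0 0 0.065;0 0 0.0413 0 0 0 0.065;0 0 0 0 0 0 0.065"

```text
time_s: 2.52
position: [0.4709, 0.2402, 0.1478]
tool_rot: [[0.921, 0.388, -0.006], [0.388, -0.921, -0.002], [-0.006, -0.001, -1.0]]
ft_force: [0.4, 0.1, 0.2]
grip_width: 0.0647
gripper_force: 0.0
```

```bash
python3 - <<'E'
from rig import env,viewer
from h import *
s=env.observe()
togo(s,472.5,242.2,57)
c=viewer.calibration('wrist');p,d=viewer.get_image('wrist');cv2.imwrite('pics/w1.png',p[:,:,::-1]);P=cloud(c,d)
for lo,hi in((.008,.024),(.026,.042),(.044,.06),(.062,.08)):print(lo,fit(P,(.4725,.2422),.055,lo,hi))
E
```

```text
t 2.525 pos [470.9 240.2 147.8] yaw -67.1 F [0.4 0.1 0.2] w 0.0647 gf 0.0
togo mm [ 2.8 -1.1 90.8] turn 0 tilt z [-0.0061 -0.0015 -1.    ]
0.008 (2080, [476.3, 243.0, 67.2, 68.2, 18.9], 'circ', [476.1, 243.2, 47.0], 'z', np.float64(18.0))
0.026 (1125, [483.7, 244.4, 49.4, 59.5, 12.6], 'circ', [481.1, 244.2, 31.5], 'z', np.float64(35.9))
0.044 (2714, [475.2, 244.1, 60.2, 40.1, 12.4], 'circ', [475.3, 244.3, 35.3], 'z', np.float64(54.0))
0.062 (2581, [474.1, 242.7, 35.1, 35.0, 72.4], 'circ', [474.0, 242.6, 18.0], 'z', np.float64(72.1))
```

View pics/w1.png

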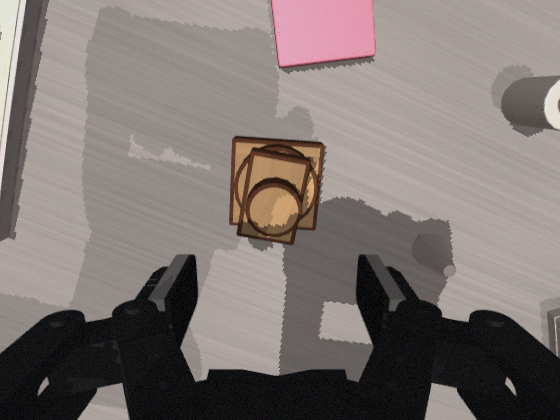

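The wrist view shows the stack at (278,185), the small lid on top at (273,207), with clear space for the fingers. The wrist and top measurements agree within 1.5 mm.

Emit:
move_arm --plan "0.0035 -0.001 0.03 0 0 0 0.06;0 0 0.03 0 0 0 0.06;0 0 0.0305 0 0 0 0.06;0 0 0 0 0 0 0.06;0 0 0 0 0 0 0.06"

```text
time_s: 3.2
position: [0.4763, 0.243, 0.0616]
tool_rot: [[0.922, 0.388, 0.003], [0.388, -0.922, 0.001], [0.003, 0.0, -1.0]]
ft_force: [-0.2, 0.2, 0.6]
grip_width: 0.06
gripper_force: 0.0
```

```bash
python3 - <<'E'
from rig import env
from h import *
togo(env.observe(),474,242.6,57)
E
```

```text
t 3.2 pos [476.3 243.   61.6] yaw -67.2 F [-0.2  0.2  0.6] w 0.06 gf 0.0
togo mm [-2.3 -0.5  4.6] turn 0 tilt z [ 3.3e-03  9.0e-04 -1.0e+00]
```

Emit:
move_arm --plan "-0.0023 -0.0005 0.004 0 0 0 0.06;0 0 0 0 0 0 0.06;0 0 0 0 0 0 0.03;0 0 0 0 0 0 0.03;0 0 0 0 0 0 0.03;0 0 0 0 0 0 0.03"

```text
time_s: 3.95
position: [0.4729, 0.2424, 0.0559]
tool_rot: [[0.922, 0.388, 0.0], [0.388, -0.922, 0.0], [0.001, 0.0, -1.0]]
ft_force: [-1.2, -0.6, 6.5]
grip_width: 0.035
gripper_force: 20.0
```

Emit:
move_arm --plan "0 0 -0.02 0 0 0 0.03;0 0 -0.055 0 0 0 0.03;0.004 0.048 -0.005 0 0 0 0.03;0.004 0.048 0 0 0 0 0.03;0.004 0.048 0 0 0 0 0.03;0.004 0.048 0 0 0 0 0.03;0 0 0 0 0 0 0.03;0 0 0 0 0 0 0.03"

```text
time_s: 4.95
position: [0.5617, 0.072, 0.1352]
tool_rot: [[0.922, 0.388, -0.001], [0.388, -0.922, 0.0], [-0.001, -0.001, -1.0]]
ft_force: [-0.1, 0.2, -0.4]
grip_width: 0.035
gripper_force: 20.2
```

```bash
python3 - <<'E'
from rig import env,viewer
from h import *
s=env.observe()
togo(s,608.5,91.4,54)
c=viewer.calibration('wrist');p,d=viewer.get_image('wrist');cv2.imwrite('pics/w2.png',p[:,:,::-1]);P=cloud(c,d)
print(fit(P,(.608,.091),.04,.043,.057))
p,d=viewer.get_image('top');P=cloud(viewer.calibration('top'),d)
for lo,hi in((.008,.024),(.026,.042),(.044,.06),(.062,.08)):print(lo,fit(P,(.4725,.2422),.055,lo,hi))
E
```

```text
t 4.95 pos [561.7  72.  135.2] yaw -67.2 F [-0.1  0.2 -0.4] w 0.035 gf 20.209994316101074
togo mm [50.7  0.3 81.2] turn 0 tilt z [-9.e-04  4.e-04 -1.e+00]
(2137, [608.4, 91.5, 35.0, 35.0, 66.5], 'circ', [608.4, 91.6, 18.0], 'z', np.float64(49.8))
0.008 0
0.026 0
0.044 0
0.062 0
```

View pics/w2.png

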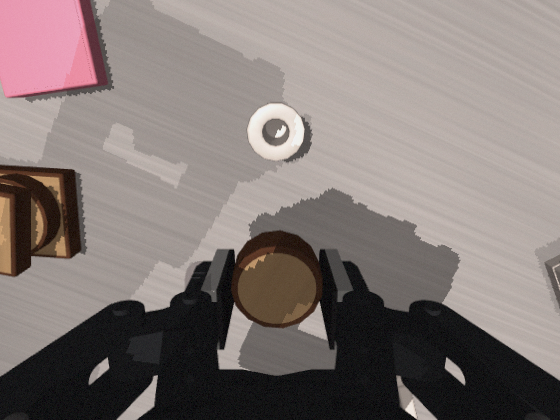

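The wrist view shows the small lid held at (277,280) and the small canister ahead at (276,131).

```bash
cat >> h.py <<'E'
def held(P,s,r=.05):
    "pose of the held lid's top: fit its highest plane between the fingers (brown pixels by height)"
    x,y,z=np.array(s['position']); m=(np.hypot(P[...,0]-x,P[...,1]-y)<r)&(abs(P[...,2]-z-.014)<.012)
    Q=P[m]; A=np.c_[Q[:,:2]-[x,y],np.ones(len(Q))]; k=np.linalg.lstsq(A,Q[:,2],rcond=None)[0]
    print('held slope deg',np.degrees(k[:2]).round(1),'top z',k[2].round(4),fit(P,(x,y),r,k[2]-.004,k[2]+.004))
E
python3 - <<'E'
from rig import env,viewer
from h import *
s=env.observe();c=viewer.calibration('wrist');p,d=viewer.get_image('wrist');P=cloud(c,d)
np.savez('/tmp/w3.npz',P=P,p=p)
held(P,s,.018); held(P,s,.025)
E
```

```text
held slope deg [-2.4 -2.4] top z 0.1516 (5885, [562.3, 72.2, 34.9, 34.4, 22.8], 'circ', [561.6, 72.6, 18.0], 'z', np.float64(151.7))
held slope deg [-7.  -2.4] top z 0.1514 (6721, [563.8, 70.8, 36.1, 42.3, 36.4], 'circ', [564.8, 74.0, 23.4], 'z', np.float64(151.7))
```

Emit:
move_arm --plan "0.025 0 0 0 0 0 0.03;0.0255 0.0003 0 0 0 0 0.03;0 0 0.03 0 0 0 0.03;0 0 0.03 0 0 0 0.03;0 0 0.015 0 0 0 0.03;0 0 0 0 0 0 0.03;0 0 0 0 0 0 0.03"

```text
time_s: 5.98
position: [0.6093, 0.0911, 0.0617]
tool_rot: [[0.921, 0.389, 0.002], [0.389, -0.921, -0.0], [0.002, 0.001, -1.0]]
ft_force: [-0.5, -0.1, 0.2]
grip_width: 0.0352
gripper_force: 20.2
```

```bash
python3 - <<'E'
from rig import env
from h import *
togo(env.observe(),608.1,91.2,52)
E
```

```text
t 5.975 pos [609.3  91.1  61.7] yaw -67.1 F [-0.5 -0.1  0.2] w 0.0352 gf 20.21287053823471
togo mm [-1.1 -0.6  9.7] turn 0 tilt z [ 2.1e-03 -1.0e-04 -1.0e+00]
```

Emit:
move_arm --plan "-0.001 -0.0003 0.007 0 0 0 0.03;0 0 0 0 0 0 0.03;0 0 0 0 0 0 0.03"

```text
time_s: 6.35
position: [0.6078, 0.0908, 0.0537]
tool_rot: [[0.922, 0.388, 0.0], [0.388, -0.922, -0.0], [0.0, 0.0, -1.0]]
ft_force: [-0.2, -0.4, -0.7]
grip_width: 0.0349
gripper_force: 20.2
```

Emit:
move_arm --plan "0 0 0.0015 0 0 0 0.03;0 0 0 0 0 0 0.03;0 0 0 0 0 0 0.045;0 0 0 0 0 0 0.055;0 0 0 0 0 0 0.06;0 0 -0.03 0 0 0 0.06;0 0 -0.06 0 0 0 0.06;-0.016 -0.048 0 0 0 0 0.06;-0.016 -0.048 0 0 0 0 0.06;-0.016 -0.048 0 0 0 0 0.06;-0.016 -0.048 0 0 0 0 0.06;0 0 0 0 0 0 0.06"

```text
time_s: 7.85
position: [0.472, 0.245, 0.1423]
tool_rot: [[0.92, 0.392, -0.0], [0.392, -0.92, 0.0], [-0.0, -0.0, -1.0]]
ft_force: [-0.2, -0.6, 0.1]
grip_width: 0.0598
gripper_force: 0.0
```

Emit:
move_arm --plan "0 0 0 0 0 0.09 0.06;0 0 0 0 0 0.09 0.06;0 0 0 0 0 0 0.06;0 0 0 0 0 0 0.06"

```text
time_s: 8.35
position: [0.4745, 0.2426, 0.142]
tool_rot: [[0.976, 0.218, 0.0], [0.218, -0.976, -0.0], [0.0, 0.0, -1.0]]
ft_force: [-0.3, 0.1, 0.1]
grip_width: 0.0597
gripper_force: 0.0
```

```bash
python3 - <<'E'
from rig import env,viewer
from h import *
s=env.observe()
c=viewer.calibration('wrist');p,d=viewer.get_image('wrist');P=cloud(c,d);cv2.imwrite('pics/w4.png',p[:,:,::-1])
for lo,hi in((.008,.024),(.026,.042),(.044,.06),(.062,.08)):print(lo,fit(P,(.475,.244),.055,lo,hi))
print('placed',fit(P,(.608,.0915),.04,.06,.075))
togo(s,475.2,244.1,39,-77.5)
E
```

```text
0.008 (2199, [476.6, 242.9, 68.0, 68.2, 18.7], 'circ', [476.3, 242.9, 46.9], 'z', np.float64(18.0))
0.026 (1219, [484.0, 243.9, 49.2, 59.1, 7.2], 'circ', [481.2, 244.2, 31.4], 'z', np.float64(36.0))
0.044 (5475, [475.3, 244.1, 60.4, 40.0, 12.3], 'circ', [475.5, 244.1, 35.3], 'z', np.float64(54.1))
0.062 0
placed (311, [602.8, 104.9, 24.7, 6.3, 24.0], 'circ', [604.0, 102.1, 12.4], 'z', np.float64(62.9))
t 8.35 pos [474.5 242.6 142. ] yaw -77.4 F [-0.3  0.1  0.1] w 0.0597 gf 0.0
togo mm [  1.   -1.3 103. ] turn 0.0018 tilt z [ 1.e-04 -0.e+00 -1.e+00]
```

View pics/w4.png

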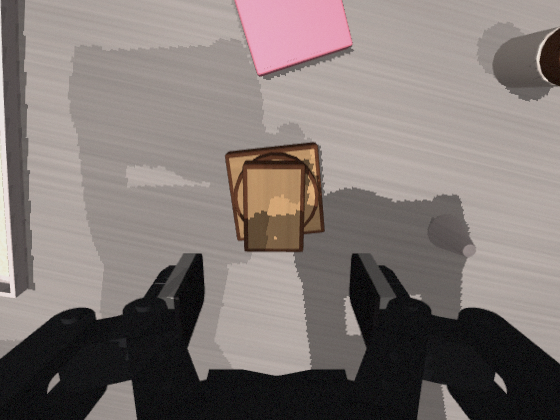

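The oblong lid is next, at pixel (275,205), aligned with the fingers. The small lid can be seen on its canister at the right edge, (550,55).

Emit:
move_arm --plan "0.001 -0.0013 0.04 0 0 0 0.06;0 0 0.04 0 0 0 0.06;0 0 0.015 0 0 0 0.06;0 0 0 0 0 0 0.06;0 0 0.007 0 0 0 0.06;0 0 0 0 0 0 0.06;0 0 0 0 0 0 0.06"

```text
time_s: 9.28
position: [0.4751, 0.2445, 0.0406]
tool_rot: [[0.976, 0.217, 0.001], [0.217, -0.976, 0.0], [0.001, -0.0, -1.0]]
ft_force: [-0.1, -0.2, -1.3]
grip_width: 0.0605
gripper_force: 0.0
```

Emit:
move_arm --plan "0 0 0 0 0 0 0.035;0 0 0 0 0 0 0.035;0 0 0 0 0 0 0.035;0 0 -0.02 0 0 0 0.035;0 0 -0.06 0 0 0 0.035;-0.0194 0.046 0 0 0 0 0.035;-0.0194 0.046 0 0 0 0 0.035;-0.0194 0.046 0 0 0 0 0.035;-0.0194 0.046 0 0 0 0 0.035;-0.0194 0.046 0 0 0 0 0.035;-0.0194 0.046 0 0 0 0 0.035;-0.0194 0.046 0 0 0 0 0.035"

```text
time_s: 10.78
position: [0.4117, -0.1009, 0.12]
tool_rot: [[0.976, 0.217, 0.0], [0.217, -0.976, 0.0], [0.0, -0.0, -1.0]]
ft_force: [1.6, -0.6, -0.0]
grip_width: 0.0396
gripper_force: 20.5
```

Emit:
move_arm --plan "0 0 0 0 0 -0.155 0.035;0 0 0 0 0 -0.155 0.035;0 0 0 0 0 -0.155 0.035;0 0 0 0 0 0 0.035;0 0 0 0 0 0 0.035;0 0 0 0 0 0 0.035"

```text
time_s: 11.52
position: [0.4122, -0.0994, 0.12]
tool_rot: [[0.776, 0.631, -0.0], [0.631, -0.776, 0.0], [-0.0, -0.0, -1.0]]
ft_force: [0.6, -0.5, -0.4]
grip_width: 0.0395
gripper_force: 20.6
```

```bash
python3 - <<'E'
from rig import env,viewer
from h import *
s=env.observe()
c=viewer.calibration('wrist');p,d=viewer.get_image('wrist');P=cloud(c,d);cv2.imwrite('pics/w5.png',p[:,:,::-1])
print(fit(P,(.4505,-.0684),.045,.049,.062))
held(P,s,.025);held(P,s,.035)
togo(s,450.5,-68.4,58,-50.8)
E
```

```text
(5137, [450.2, -68.6, 60.0, 40.3, 39.3], 'circ', [450.6, -68.7, 34.8], 'z', np.float64(54.7))
held slope deg [-0.2  0.4] top z 0.1342 (10640, [413.3, -100.4, 49.9, 43.4, 45.8], 'circ', [412.2, -99.4, 25.0], 'z', np.float64(133.8))
held slope deg [-1.3 -0.7] top z 0.134 (14933, [412.6, -100.2, 60.5, 66.0, 38.9], 'circ', [412.3, -99.9, 34.9], 'z', np.float64(133.7))
t 11.525 pos [412.2 -99.4 120. ] yaw -50.9 F [ 0.6 -0.5 -0.4] w 0.0395 gf 20.56110978126526
togo mm [49.2  0.1 62. ] turn -0.0019 tilt z [-1.e-04  0.e+00 -1.e+00]
```

View pics/w5.png

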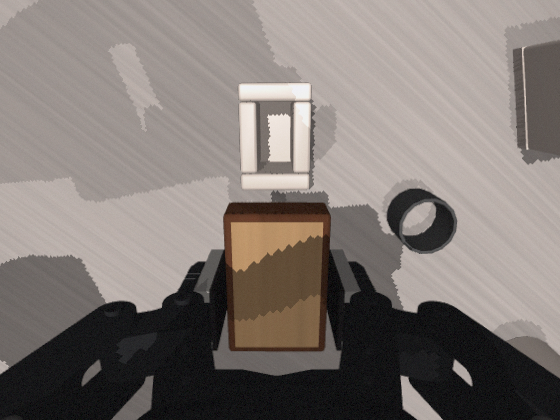

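The oblong lid is held square in the fingers at (277,285), and the oblong canister is straight ahead at (276,136), aligned.

Emit:
move_arm --plan "0.0245 0 0 0 0 0 0.035;0.0245 0 0 0 0 0 0.035;0 0 0.03 0 0 0 0.035;0 0 0.025 0 0 0 0.035;0 0 0 0 0 0 0.035;0 0 0 0 0 0 0.035;0 0 0 0 0 0 0.035"

```text
time_s: 12.45
position: [0.4506, -0.0687, 0.0659]
tool_rot: [[0.775, 0.632, 0.002], [0.632, -0.775, -0.001], [0.001, 0.002, -1.0]]
ft_force: [-0.8, -0.1, -0.5]
grip_width: 0.0396
gripper_force: 20.6
```

Emit:
move_arm --plan "0 0 0.0055 0 0 0 0.035;0 0 0 0 0 0 0.035;0 0 0 0 0 0 0.035"

```text
time_s: 12.82
position: [0.4501, -0.0684, 0.0595]
tool_rot: [[0.775, 0.632, -0.0], [0.632, -0.775, 0.0], [-0.0, -0.0, -1.0]]
ft_force: [0.2, 0.0, -0.2]
grip_width: 0.0392
gripper_force: 20.6
```

Emit:
move_arm --plan "0 0 0 0 0 0 0.045;0 0 0 0 0 0 0.055;0 0 -0.02 0 0 0 0.06;0 0 -0.06 0 0 0 0.078;0.0315 -0.0319 0 0 0 0 0.078;0.0315 -0.0319 0 0 0 0 0.078;0.0315 -0.0319 0 0 0 0 0.078;0.0315 -0.0319 0 0 0 0 0.078;0.0315 -0.0319 0 0 0 0 0.078;0.0315 -0.0319 0 0 0 0 0.078;0.0315 -0.0319 0 0 0 0 0.078;0 0 0 0 0 0 0.078"

```text
time_s: 14.32
position: [0.4797, 0.2463, 0.1392]
tool_rot: [[0.773, 0.635, -0.0], [0.635, -0.773, 0.0], [0.0, -0.0, -1.0]]
ft_force: [-0.5, 0.0, -0.8]
grip_width: 0.0778
gripper_force: 0.0
```

```bash
python3 - <<'E'
from rig import env,viewer
from h import *
s=env.observe()
c=viewer.calibration('wrist');p,d=viewer.get_image('wrist');P=cloud(c,d)
for lo,hi in((.008,.024),(.026,.042),(.044,.06)):print(lo,fit(P,(.479,.244),.055,lo,hi))
p,d=viewer.get_image('top');P=cloud(viewer.calibration('top'),d);cv2.imwrite('pics/t6.png',p[:,:,::-1])
print('oblong',fit(P,(.4505,-.0685),.05,.066,.08));print('small',fit(P,(.608,.0915),.04,.06,.075))
togo(s,480,244,19)
E
```

```text
0.008 (2487, [476.6, 243.2, 68.1, 68.3, 18.8], 'circ', [476.5, 242.7, 47.2], 'z', np.float64(18.0))
0.026 (5602, [479.0, 243.7, 59.1, 59.1, 29.0], 'circ', [478.8, 243.6, 30.0], 'z', np.float64(36.1))
0.044 0
oblong (481, [450.1, -69.6, 59.7, 39.9, 39.2], 'circ', [450.3, -69.0, 34.4], 'z', np.float64(72.4))
small (180, [607.2, 89.0, 33.6, 33.0, 12.0], 'circ', [607.6, 90.4, 17.9], 'z', np.float64(67.5))
t 14.325 pos [479.7 246.3 139.2] yaw -50.6 F [-0.5  0.  -0.8] w 0.0778 gf 0.0
togo mm [ -1.3   1.9 120.2] turn 0 tilt z [-0.e+00  3.e-04 -1.e+00]
```

Emit:
move_arm --plan "0 0 0.04 0 0 0 0.078;0 0 0.04 0 0 0 0.078;0 0 0.02 0 0 0 0.078;0 0 0 0 0 0 0.078;0 0 0 0 0 0 0.078"

```text
time_s: 15.05
position: [0.4807, 0.2435, 0.0405]
tool_rot: [[0.776, 0.631, 0.001], [0.631, -0.776, 0.0], [0.001, 0.001, -1.0]]
ft_force: [0.4, -0.8, -0.4]
grip_width: 0.0778
gripper_force: 0.0
```

```bash
python3 - <<'E'
from rig import env,viewer
from h import *
togo(env.observe(),478.9,243.6,18.5)
E
```

```text
t 15.05 pos [480.7 243.5  40.5] yaw -50.9 F [ 0.4 -0.8 -0.4] w 0.0778 gf 0.0
togo mm [-1.3 -1.2 22. ] turn 0 tilt z [ 1.4e-03  3.0e-04 -1.0e+00]
```

Emit:
move_arm --plan "-0.001 -0.001 0.01 0 0 0 0.078;0 0 0.0105 0 0 0 0.078;0 0 0 0 0 0 0.078;0 0 0 0 0 0 0.078"

```text
time_s: 15.55
position: [0.4787, 0.2441, 0.019]
tool_rot: [[0.775, 0.632, 0.0], [0.632, -0.775, -0.0], [-0.0, 0.0, -1.0]]
ft_force: [-0.2, 0.1, 0.8]
grip_width: 0.0781
gripper_force: 0.0
```

Emit:
move_arm --plan "0 0 0 0 0 0 0.055;0 0 0 0 0 0 0.055;0 0 0 0 0 0 0.055;0 0 0 0 0 0 0.055"

```text
time_s: 16.05
position: [0.4788, 0.2441, 0.0194]
tool_rot: [[0.775, 0.632, 0.001], [0.632, -0.775, 0.0], [0.001, 0.0, -1.0]]
ft_force: [-1.6, 0.6, 5.6]
grip_width: 0.0591
gripper_force: 21.6
```

Emit:
move_arm --plan "0 0 -0.02 0 0 0 0.055;0 0 -0.06 0 0 0 0.055;0 0 -0.02 0 0 0 0.055;-0.0371 0.0333 0 0 0 0 0.055;-0.0371 0.0333 0 0 0 0 0.055;-0.0371 0.0333 0 0 0 0 0.055;-0.0371 0.0333 0 0 0 0 0.055;-0.0371 0.0333 0 0 0 0 0.055;-0.0371 0.0333 0 0 0 0 0.055;-0.0371 0.0333 0 0 0 0 0.055;-0.0371 0.0333 0 0 0 0 0.055;-0.0371 0.0333 0 0 0 0 0.055"

```text
time_s: 17.55
position: [0.4086, -0.2007, 0.1189]
tool_rot: [[0.775, 0.632, -0.0], [0.632, -0.775, 0.0], [0.0, -0.0, -1.0]]
ft_force: [1.2, -0.0, 0.0]
grip_width: 0.0591
gripper_force: 22.2
```

Emit:
move_arm --plan "-0.0371 0.0333 0 0 0 0 0.055;-0.0371 0.0333 0 0 0 0 0.055;-0.0371 0.0333 0 0 0 0 0.055;-0.0371 0.0333 0 0 0 0 0.055;0 0 0 0 0 0 0.055;0 0 0 0 0 0 0.055;0 0 0 0 0 0 0.055"

```text
time_s: 18.42
position: [0.3785, -0.395, 0.119]
tool_rot: [[0.774, 0.633, -0.0], [0.633, -0.774, 0.001], [0.0, -0.001, -1.0]]
ft_force: [-0.1, 0.6, -0.1]
grip_width: 0.0589
gripper_force: 22.2
```

```bash
python3 - <<'E'
from rig import env,viewer
from h import *
s=env.observe()
c=viewer.calibration('wrist');p,d=viewer.get_image('wrist');P=cloud(c,d);cv2.imwrite('pics/w7.png',p[:,:,::-1])
print(fit(P,(.4285,-.3555),.04,.059,.072))
held(P,s,.025);held(P,s,.034)
togo(s,428.5,-355.5,68)
E
```

```text
(5936, [428.9, -357.4, 59.1, 59.4, 44.6], 'circ', [428.7, -357.6, 30.1], 'z', np.float64(64.7))
held slope deg [-0.3  0. ] top z 0.1358 (12135, [378.5, -395.0, 49.9, 49.7, 1.5], 'circ', [378.5, -395.0, 25.0], 'z', np.float64(135.8))
held slope deg [-2.5 -1.7] top z 0.1355 (17745, [380.0, -396.7, 59.9, 61.8, 75.7], 'circ', [379.5, -394.1, 33.5], 'z', np.float64(135.7))
t 18.425 pos [ 378.5 -395.   119. ] yaw -50.8 F [-0.1  0.6 -0.1] w 0.0589 gf 22.208772003650665
togo mm [63.7  1.1 51. ] turn 0 tilt z [-3.e-04  7.e-04 -1.e+00]
```

View pics/w7.png

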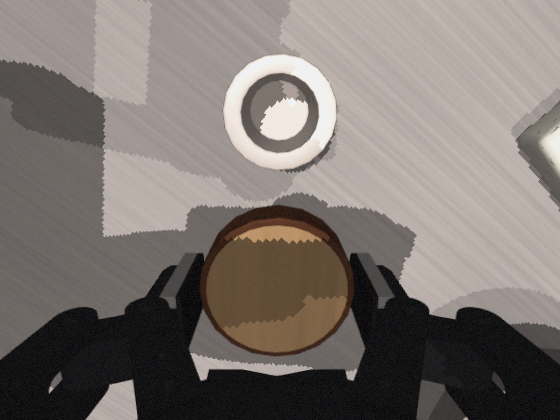

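The round lid is held level at (277,281), and the round canister is ahead at (280,111).

Emit:
move_arm --plan "0.031 0.001 0 0 0 0 0.055;0.0315 0.0015 0 0 0 0 0.055;0 0 0.03 0 0 0 0.055;0 0 0.017 0 0 0 0.055;0 0 0 0 0 0 0.055;0 0 0 0 0 0 0.055;0 0 0 0 0 0 0.055"

```text
time_s: 19.35
position: [0.4286, -0.3589, 0.0729]
tool_rot: [[0.775, 0.632, 0.001], [0.632, -0.775, -0.001], [0.0, 0.002, -1.0]]
ft_force: [-0.3, 0.5, -1.0]
grip_width: 0.0589
gripper_force: 22.2
```

```bash
python3 - <<'E'
from rig import env,viewer
from h import *
togo(env.observe(),428.8,-357.5,66.7)
E
```

```text
t 19.35 pos [ 428.6 -358.9   72.9] yaw -50.8 F [-0.3  0.5 -1. ] w 0.0589 gf 22.209173440933228
togo mm [ 1.  -0.9  6.2] turn 0 tilt z [ 0.001  -0.0013 -1.    ]
```

Emit:
move_arm --plan "0.0007 -0.0007 0.0053 0 0 0 0.055;0 0 0 0 0 0 0.055;0 0 0 0 0 0 0.055"

```text
time_s: 19.73
position: [0.4283, -0.3576, 0.0667]
tool_rot: [[0.775, 0.632, -0.0], [0.632, -0.775, 0.0], [0.0, -0.0, -1.0]]
ft_force: [-0.1, -0.7, -0.5]
grip_width: 0.0592
gripper_force: 22.2
```

Emit:
move_arm --plan "0 0 0 0 0 0 0.065;0 0 0 0 0 0 0.075;0 0 0 0 0 0 0.08;0 0 -0.02 0 0 0 0.08;0 0 -0.06 0 0 0 0.0854;0.0321 -0.0335 0 0 0 0 0.0854;0.0321 -0.0335 0 0 0 0 0.0854;0.0321 -0.0335 0 0 0 0 0.0854;0.0321 -0.0335 0 0 0 0 0.0854;0.0321 -0.0335 0 0 0 0 0.0854;0.0321 -0.0335 0 0 0 0 0.0854;0.0321 -0.0335 0 0 0 0 0.0854"

```text
time_s: 21.22
position: [0.4544, -0.0324, 0.1469]
tool_rot: [[0.775, 0.632, 0.0], [0.632, -0.775, -0.0], [0.0, 0.0, -1.0]]
ft_force: [-0.1, -0.4, -0.2]
grip_width: 0.0856
gripper_force: 0.0
```

Emit:
move_arm --plan "0.0321 -0.0335 0 0 0 0 0.0854;0.0321 -0.0335 0 0 0 0 0.0854;0.0321 -0.0335 0 0 0 0 0.0854;0.0321 -0.0335 0 0 0 0 0.0854;0.0321 -0.0335 0 0 0 0 0.0854;0.0321 -0.0335 0 0 0 0 0.0854;0 0 0 0 0 0.178 0.0854;0 0 0 0 0 0.178 0.0854;0 0 0 0 0 0 0.0854;0 0 0 0 0 0 0.0854"

```text
time_s: 22.48
position: [0.4768, 0.2435, 0.1468]
tool_rot: [[0.946, 0.325, 0.0], [0.325, -0.946, 0.0], [0.0, -0.0, -1.0]]
ft_force: [-0.4, 0.6, 0.6]
grip_width: 0.0852
gripper_force: 0.0
```

```bash
python3 - <<'E'
from rig import env,viewer
from h import *
s=env.observe()
c=viewer.calibration('wrist');p,d=viewer.get_image('wrist');P=cloud(c,d)
for lo,hi in((.008,.024),(.026,.042)):print(lo,fit(P,(.4765,.243),.055,lo,hi))
p,d=viewer.get_image('top');P=cloud(viewer.calibration('top'),d);cv2.imwrite('pics/t8.png',p[:,:,::-1])
print('round',fit(P,(.4288,-.3575),.05,.076,.09));print('square can',fit(P,(.6,-.206),.055,.054,.067))
togo(s,476.6,243,0,-71.2)
E
```

```text
0.008 (7790, [476.7, 243.1, 67.8, 68.1, 19.1], 'circ', [476.7, 242.8, 47.1], 'z', np.float64(18.1))
0.026 0
round (616, [427.9, -357.1, 59.0, 58.5, 43.3], 'circ', [427.3, -356.9, 30.4], 'z', np.float64(82.5))
square can (438, [598.9, -205.8, 68.1, 68.8, 51.2], 'circ', [598.8, -205.4, 46.9], 'z', np.float64(59.2))
t 22.475 pos [476.8 243.5 146.8] yaw -71.0 F [-0.4  0.6  0.6] w 0.0852 gf 0.0
togo mm [ -0.3   0.4 146.8] turn 0.0029 tilt z [ 1.e-04  0.e+00 -1.e+00]
```

Emit:
move_arm --plan "0 0 0.05 0 0 0 0.0854;0 0 0.05 0 0 0 0.0854;0 0 0.025 0 0 0 0.0854;0 0 0 0 0 0 0.0854;0 0 0.015 0 0 0 0.0854;0 0 0.006 0 0 0 0.0854;0 0 0 0 0 0 0.0854;0 0 0 0 0 0 0.0854"

```text
time_s: 23.58
position: [0.477, 0.2436, 0.0012]
tool_rot: [[0.947, 0.322, 0.001], [0.322, -0.947, 0.0], [0.001, 0.0, -1.0]]
ft_force: [0.3, 0.3, -0.8]
grip_width: 0.0856
gripper_force: 0.0
```

```bash
python3 - <<'E'
from rig import env,viewer
from h import *
togo(env.observe(),476.7,243,0,-70.9)
E
```

```text
t 23.575 pos [477.  243.6   1.2] yaw -71.2 F [ 0.3  0.3 -0.8] w 0.0856 gf 0.0
togo mm [-0.5  0.5  1.2] turn -0.0055 tilt z [ 8.e-04  2.e-04 -1.e+00]
```

Emit:
move_arm --plan "0 0 0 0 0 0 0.06;0 0 0 0 0 0 0.06;0 0 0 0 0 0 0.06;0 0 0 0 0 0 0.06;0 0 -0.02 0 0 0 0.06;0 0 -0.06 0 0 0 0.06;0 0 -0.04 0 0 0 0.06"

```text
time_s: 24.45
position: [0.477, 0.2436, 0.1228]
tool_rot: [[0.947, 0.322, 0.001], [0.322, -0.947, 0.0], [0.001, 0.0, -1.0]]
ft_force: [-0.2, 0.9, -1.1]
grip_width: 0.0674
gripper_force: 23.6
```

Emit:
move_arm --plan "-0.008 0.0457 0 0 0 0 0.06;-0.008 0.0457 0 0 0 0 0.06;-0.008 0.0457 0 0 0 0 0.06;-0.008 0.0457 0 0 0 0 0.06;-0.008 0.0457 0 0 0 0 0.06;-0.008 0.0457 0 0 0 0 0.06;-0.008 0.0457 0 0 0 0 0.06;-0.008 0.0457 0 0 0 0 0.06;-0.008 0.0457 0 0 0 0 0.06;-0.008 0.0457 0 0 0 0 0.06;-0.008 0.0457 0 0 0 0 0.06;0 0 0 0 0 0 0.06"

```text
time_s: 25.95
position: [0.5551, -0.2635, 0.1199]
tool_rot: [[0.948, 0.319, -0.0], [0.319, -0.948, -0.0], [-0.0, 0.0, -1.0]]
ft_force: [-0.1, 0.7, -1.2]
grip_width: 0.0673
gripper_force: 23.6
```

Emit:
move_arm --plan "0 0 0 0 0 -0.141 0.06;0 0 0 0 0 -0.141 0.06;0 0 0 0 0 -0.141 0.06;0 0 0 0 0 -0.141 0.06;0 0 0 0 0 0 0.06;0 0 0 0 0 0 0.06;0 0 0 0 0 0 0.06"

```text
time_s: 26.82
position: [0.5553, -0.2604, 0.1207]
tool_rot: [[0.629, 0.777, -0.0], [0.777, -0.629, 0.0], [0.0, -0.0, -1.0]]
ft_force: [-0.7, -0.5, -0.8]
grip_width: 0.0675
gripper_force: 23.6
```

```bash
python3 - <<'E'
from rig import env,viewer
from h import *
s=env.observe()
c=viewer.calibration('wrist');p,d=viewer.get_image('wrist');P=cloud(c,d);cv2.imwrite('pics/w9.png',p[:,:,::-1])
print(fit(P,(.5995,-.2065),.05,.054,.067))
held(P,s,.03)
togo(s,599.5,-206.5,62,-38.8)
E
```

```text
(8506, [599.5, -205.9, 67.9, 68.6, 51.8], 'circ', [599.1, -206.2, 47.0], 'z', np.float64(59.7))
held slope deg [-0.2  0. ] top z 0.1377 (17562, [555.2, -260.5, 59.8, 59.8, 34.6], 'circ', [555.3, -260.4, 30.0], 'z', np.float64(137.7))
t 26.825 pos [ 555.3 -260.4  120.7] yaw -39.0 F [-0.7 -0.5 -0.8] w 0.0675 gf 23.594172298908234
togo mm [69.8  0.5 58.7] turn -0.0031 tilt z [-1.e-04  1.e-04 -1.e+00]
```

View pics/w9.png

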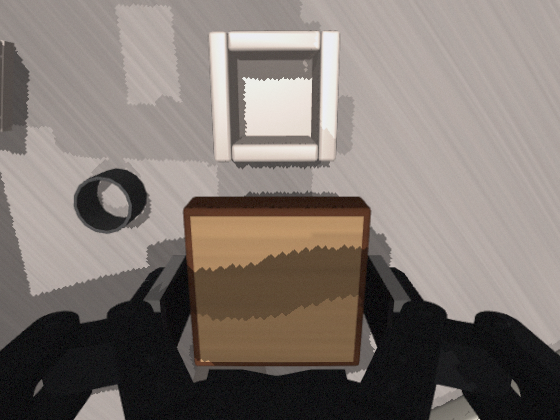

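The square lid is held at (277,285), and the square canister is ahead at (274,97), aligned to within a degree. The cutter at (110,200) is clear.

Emit:
move_arm --plan "0.035 0 0 0 0 -0.006 0.06;0.035 0 0 0 0 0 0.06;0 0 0.03 0 0 0 0.06;0 0 0.022 0 0 0 0.06;0 0 0 0 0 0 0.06;0 0 0 0 0 0 0.06;0 0 0 0 0 0 0.06;0 0 0 0 0 0 0.06"

```text
time_s: 27.88
position: [0.5993, -0.2062, 0.0694]
tool_rot: [[0.623, 0.782, 0.001], [0.782, -0.623, -0.001], [0.0, 0.001, -1.0]]
ft_force: [0.0, -0.5, -1.0]
grip_width: 0.0673
gripper_force: 23.6
```

```bash
python3 - <<'E'
from rig import env,viewer
from h import *
togo(env.observe(),599.4,-206,61.5,-38.5)
E
```

```text
t 27.875 pos [ 599.3 -206.2   69.4] yaw -38.6 F [ 0.  -0.5 -1. ] w 0.0673 gf 23.570778965950012
togo mm [ 0.3 -0.1  7.9] turn -0.0012 tilt z [ 1.e-03 -6.e-04 -1.e+00]
```

Emit:
move_arm --plan "0 0 0.0072 0 0 0 0.06;0 0 0 0 0 0 0.06;0 0 0 0 0 0 0.06;0 0 0 0 0 0 0.06"

```text
time_s: 28.38
position: [0.599, -0.206, 0.0613]
tool_rot: [[0.623, 0.782, -0.0], [0.782, -0.623, 0.0], [-0.0, -0.0, -1.0]]
ft_force: [-0.1, -0.2, -1.4]
grip_width: 0.0674
gripper_force: 23.7
```

Emit:
move_arm --plan "0 0 0 0 0 0 0.072;0 0 0 0 0 0 0.08;0 0 0 0 0 0 0.0854;0 0 -0.02 0 0 0 0.0854;0 0 -0.06 0 0 0 0.0854;0 0 -0.05 0 0 0 0.0854;-0.05 0 0 0 0 0 0.0854;-0.05 0 0 0 0 0 0.0854;-0.05 0 0 0 0 0 0.0854;0 0 0 0 0 0 0.0854;0 0 0 0 0 0 0.0854"

```text
time_s: 29.75
position: [0.5057, -0.3232, 0.1916]
tool_rot: [[0.624, 0.782, 0.0], [0.782, -0.624, 0.0], [0.0, 0.0, -1.0]]
ft_force: [-0.7, 0.6, -0.1]
grip_width: 0.0855
gripper_force: 0.0
```

```bash
python3 - <<'E'
from rig import env,viewer
from h import *
togo(env.observe(),599.4,-206,61.5)
p,d=viewer.get_image('top');P=cloud(viewer.calibration('top'),d);cv2.imwrite('pics/t10.png',p[:,:,::-1])
for n,c,z in(('square',(.599,-.206),.078),('round',(.428,-.357),.083),('oblong',(.45,-.069),.073),('small',(.608,.091),.068),('cutter',(.467,-.187),.0285),('nozzle',(.4716,.0996),.041)):print(n,fit(P,c,.05 if z>.05 else .03,z-.006,z+.007))
p,d=viewer.get_image('side');cv2.imwrite('pics/s10.png',p[:,:,::-1])
E
```

```text
t 29.75 pos [ 505.7 -323.2  191.6] yaw -38.6 F [-0.7  0.6 -0.1] w 0.0855 gf 0.0
togo mm [150.    0.2 130.1] turn 0 tilt z [ 2.e-04  2.e-04 -1.e+00]
square (869, [598.3, -207.7, 67.8, 68.2, 51.5], 'circ', [598.4, -207.1, 46.8], 'z', np.float64(77.7))
round 0
oblong (480, [450.2, -69.7, 59.6, 39.9, 39.2], 'circ', [450.2, -68.9, 34.4], 'z', np.float64(72.6))
small (176, [607.6, 89.0, 33.6, 33.2, 14.2], 'circ', [608.2, 90.3, 18.2], 'z', np.float64(67.7))
cutter (66, [467.1, -186.7, 38.0, 39.2, 28.9], 'circ', [467.2, -186.8, 20.0], 'z', np.float64(29.2))
nozzle 0
```

View pics/s10.png

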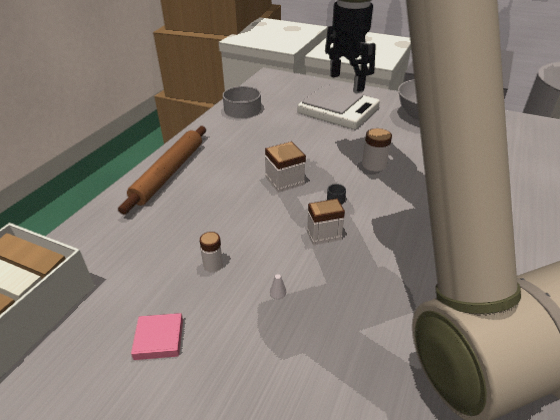

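View pics/t10.png

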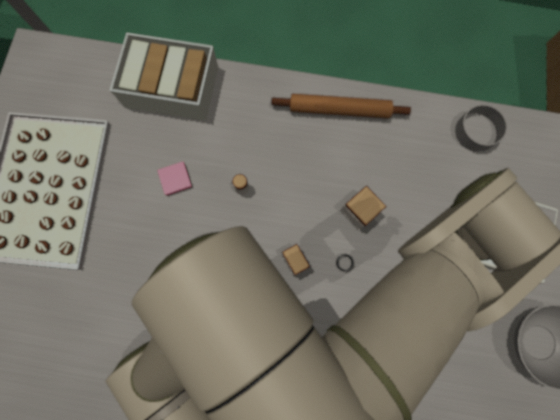

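The side view shows all four lids flat on their own canisters: square (285,155), round (377,137), oblong (326,210) and small (210,241). The cutter and nozzle are where they stood, and the arm is clear.

```bash
python3 -c "
from rig import env
print(env.close_job())"
```

```text
the job is handed in; nothing more can be done
None
```

All four lids lie flat and centred on their own canisters, the square and oblong ones lined up, with the canisters, cutter and nozzle left where they stood, and the job was handed in after about 30 s of robot time.

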